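# Sort look-alike vials by size into two sloping rows

## Robot

A 6-joint arm with a two-finger parallel gripper is mounted at the origin on a cart in front of the work surface, level with it; the furniture and walls round the work are solid. World frame = base frame: x ahead of the robot, y to its left, z up, the work surface at z = 0. Lengths are in mm, angles in rad, forces in N, time in s.
With the tool pointing down it reaches from about 350 to 775 mm from the base axis. Payload 7.3 kg.
Tool frame: the origin (TCP) lies at the centre of the arm's flange, where the gripper is bolted on; the fingertips stand 178 mm ahead of it and the grasp point (between the pads) lies 159 mm ahead of it; z points along the fingers, y is the line along which they close (so a half turn about z gives the same grasp; the last joint's range is limited). The gripper opens to 92 mm and grips with 3 to 60 N. Pads are 19 mm wide; open, the fingers measure 130 mm over their backs; the gripper's body (75 mm by 190 mm) begins 47 mm behind the grasp point.
Start: joints at [1.131, 0.342, 1.524, -0, 1.275, -0.146], TCP at [152.014, 502.513, 404.741] pointing down, gripper open.
Joint ranges: [-2.53, 2.53], [-0.77, 2.02], [0.04, 2.7], [-1, 4.14], [0.28, 2.66], [-3.11, 3.11]. Speed limits (rad/s): [2.57, 2.57, 3.14, 3.14, 3.14, 3.14].

## Interface

Orientations are given as [roll, pitch, yaw] about the fixed x, y, z axes, in that order (R = Rz(yaw) Ry(pitch) Rx(roll)).
In Python, from plant import * gives the robot as it stands. The module is installed in compiled form; this text tells all that it offers.
- The arm moves only by the shell command python3 -m inch 'ROWS'. ROWS is JSON, a list of rows, each a list of 5 numbers: the shift along the tool's x, y, z in m, then the turn about the tool's z in rad, then the opening, from 0 (shut) to 1 (fully open). In form: [[tx, ty, tz, spin, claw], ...]. A call has 1 to 8 rows; each row is the pose to reach, as a shift and turn from the pose commanded when the call began, along the tool's axes at that moment; what a row does not reach only later rows make up. A row lasts 1/12 s, in which the tool goes at most 41.7 mm and 7.16 degrees, less where a joint would pass 70% of its speed; a pose out of reach is approached as far as the arm can. A call with a gripper value outside its range is refused whole. The fingers move at their own pace and stop on an object; the grip force is fixed at half the most. Time passes only in rows, so rows that repeat a pose let the fingers close. It gives the time, the measured TCP pose, the force, the opening and the grip force at its end, in the units of the state.
- get_obs(): the state, without advancing time (a new reading comes with each control period).
- capture(name): name is "scene" or "top" or "wrist"; returns a dict with "color" (400x640x3 uint8, red, green, blue), "intrinsics" (3x3 intrinsics, pixels), "pose" (4x4, takes a point from camera to world coordinates). Camera axes: x right, y down, z forward; pixel columns grow to the right and rows downward; lengths in mm; the calibration is good to about 2 mm. The wrist camera is an equidistant fisheye: a pixel r from the principal point sees the ray r / f radians off the axis. A picture is of the moment at which its call begins. There is no depth.
- close_job(): hands the job in; it is judged then, once.
Trained networks look in a picture, given as the dict that the camera call returned (one of the last four; its "shot" number tells which), for a name from the list of things; names that differ only in an ending like _2 or _b are one class to them, and where a whole thing is asked for, a point or a joint stands for the part that bears it (a point fixed in the world has none). Each returns a list of dicts, best first, with "conf" (0 to 1); they miss things now and then, are a little off and sometimes report something else, mostly with a low value. They report only what shows in the picture. A call takes as long as a camera call.
- look_for(picture, target): "rect" ([centre column, centre row, width, height] in pixels, round what is visible of it).
- trace(picture, target): "pixels" (400x640 bool, what is visible of it) and "rect" ([centre column, centre row, width, height] in pixels, round what is visible of it).
- tip_of(picture, target): "centre" ([column, row] in pixels: a listed point, or the origin of a listed thing).
The state is a dict: "time": time; "joint_positions": joint angles; "dq": joint speeds; "tau": joint torques, N m; "tool_pos": TCP position; "tcp_rot": TCP orientation; "contact_force": force on the tool from outside, world axes, zero at the start; "moment": the same for the moment, N m; "grip_width": finger opening in mm; "finger_force": force on a finger pad.
Only numpy, scipy, OpenCV 4.12 (cv2) and the standard library are available. Lean on these libraries where they do the work, as an engineer would, in place of code of your own. Each camera call takes 0.05 s, during which the arm holds its last target. There are 200 camera calls.

## Task

Sort the four amber vials by size: the two thin ones into channels of the yellow-hooded rack, the two thick ones into channels of the green-hooded rack, any channel, one vial in each. Lay every vial flat in its channel, cap at the upper end, and slide it gently down under the hood until its foot meets the toe wall; do not ram it. Leave the marker, sachet, cassette and swab pack where they lie.

Things in the scene. Friction and masses are not known exactly. Their poses are not given: they have to be found in the camera images.
- vial_a: one of four look-alike amber square vials with blue caps, lying flat. Two are thin (14 x 14 x 58 mm long), two thick (20 x 20 x 76 mm); which is which is not told: see it, or feel it by the finger opening. Origin: mid-length, on the face lying on the table at the start; x along the vial to the cap, z up. The cap is the last 16 mm of the length, 1 mm narrower than the body
- vial_b: one of four look-alike amber square vials with blue caps, lying flat. Two are thin (14 x 14 x 58 mm long), two thick (20 x 20 x 76 mm); which is which is not told: see it, or feel it by the finger opening. Origin: mid-length, on the face lying on the table at the start; x along the vial to the cap, z up. The cap is the last 16 mm of the length, 1 mm narrower than the body
- vial_c: one of four look-alike amber square vials with blue caps, lying flat. Two are thin (14 x 14 x 58 mm long), two thick (20 x 20 x 76 mm); which is which is not told: see it, or feel it by the finger opening. Origin: mid-length, on the face lying on the table at the start; x along the vial to the cap, z up. The cap is the last 16 mm of the length, 1 mm narrower than the body
- vial_d: one of four look-alike amber square vials with blue caps, lying flat. Two are thin (14 x 14 x 58 mm long), two thick (20 x 20 x 76 mm); which is which is not told: see it, or feel it by the finger opening. Origin: mid-length, on the face lying on the table at the start; x along the vial to the cap, z up. The cap is the last 16 mm of the length, 1 mm narrower than the body
- narrow_rack_bed: fixed bed (yellow hood) for thin vials, sloping up 30 degrees away from the robot. Origin: mid toe wall's inner face, on the bed, 20 mm above the table; x up the slope, y across, z off the bed. 62 mm long, 138 wide; 3 channels along x, 18 mm wide, between ribs 3 thick, 4 high. Hood over x = 0 to 16 mm: underside 19, top 22 mm off the bed; toe wall at x = 0
- wide_rack_bed: fixed bed (green hood) for thick vials, sloping up 30 degrees away from the robot. Origin: mid toe wall's inner face, on the bed, 20 mm above the table; x up the slope, y across, z off the bed. 80 mm long, 138 wide; 3 channels along x, 24 mm wide, between ribs 3 thick, 4 high. Hood over x = 0 to 16 mm: underside 25, top 28 mm off the bed; toe wall at x = 0
- narrow_rack_place0 (a point): where the centre of a seated vial's foot belongs in channel 0 (y = 46 mm in the bed's frame): at the toe wall, 7 mm off the bed
- narrow_rack_place1 (a point): where the centre of a seated vial's foot belongs in channel 1 (y = 0 mm in the bed's frame): at the toe wall, 7 mm off the bed
- narrow_rack_place2 (a point): where the centre of a seated vial's foot belongs in channel 2 (y = -46 mm in the bed's frame): at the toe wall, 7 mm off the bed
- wide_rack_place0 (a point): where the centre of a seated vial's foot belongs in channel 0 (y = 46 mm in the bed's frame): at the toe wall, 10 mm off the bed
- wide_rack_place1 (a point): where the centre of a seated vial's foot belongs in channel 1 (y = 0 mm in the bed's frame): at the toe wall, 10 mm off the bed
- wide_rack_place2 (a point): where the centre of a seated vial's foot belongs in channel 2 (y = -46 mm in the bed's frame): at the toe wall, 10 mm off the bed
- pen: black marker lying on the table, 140 x 17 x 16 mm, bystander; origin centre of its underside
- wipe: small white-blue sachet, 54 x 52 x 7 mm, bystander; origin centre of its underside
- cassette: white test cassette, 70 x 20 x 5 mm, bystander; origin centre of its underside
- swab: long flat swab pack, 175 x 31 x 8 mm, bystander; origin centre of its underside

How it is judged:
By the outcome, as a careful person would: the job done as asked, in the order asked, and still so for the second after the job is handed in, with the robot touching nothing.
It also fails if it takes over 72 s, if anything falls off the work surface, if the arm or the gripper's body presses on something with over 40 N, if the wrist force passes 120 N, or if a joint passes its speed limit or range.

## Working session

There is one attempt and no reset: what is moved stays moved. The work goes in short steps, Python scripts to look and compute and a shell command to move; the robot and the scene stay as the last step left them, time stands still between calls to the robot, and variables do not carry over. Pictures are saved under pics/ and viewed, at most 10 in all, crops included, and the job is handed in when it is done.

```bash
mkdir -p pics
cat > h.py <<'E'
from plant import *
import numpy as np, cv2
from scipy.spatial.transform import Rotation as Ro
def save(c,n): cv2.imwrite(f'pics/{n}.png',c['color'][:,:,::-1])
def ray(c,px,fish=False):
    K=np.array(c['intrinsics']);P=np.array(c['pose'])
    x=(px[0]-K[0,2])/K[0,0];y=(px[1]-K[1,2])/K[1,1]
    if fish:
        r=np.hypot(x,y);s=np.sin(r)/r if r>1e-9 else 1
        d=np.array([x*s,y*s,np.cos(r)])
    else: d=np.array([x,y,1.])
    d=P[:3,:3]@d
    return P[:3,3],d/np.linalg.norm(d)
def onz(c,px,z,fish=False):
    o,d=ray(c,px,fish); return o+d*(z-o[2])/d[2]
def tri(rs):
    A=np.zeros((3,3));b=np.zeros(3)
    for o,d in rs:
        M=np.eye(3)-np.outer(d,d);A+=M;b+=M@o
    p=np.linalg.solve(A,b)
    return p,max(np.linalg.norm((np.eye(3)-np.outer(d,d))@(p-o)) for o,d in rs)
E
python3 - <<'E'
from h import *
np.set_printoptions(precision=1,suppress=True)
for n in ('scene','top'):
    c=capture(n);save(c,n+'0');print(n,c['intrinsics'],c['pose'])
    for t in ('vial_a','narrow_rack_bed','wide_rack_bed','narrow_rack_place0','narrow_rack_place2','wide_rack_place0','wide_rack_place2'):
        print(t,[(round(r['conf'],2),np.array(r['centre'])) for r in tip_of(c,t)])
o=get_obs();print(o)
E
```

```text
scene [[470.5   0.  319.2]
 [  0.  470.5 204.9]
 [  0.    0.    1. ]] [[   0.8   -0.4    0.4   26.6]
 [  -0.6   -0.5    0.6 -743.3]
 [   0.    -0.8   -0.6  751.7]
 [   0.     0.     0.     1. ]]
vial_a [(0.67, array([365.3, 291.7])), (0.65, array([310.4, 244.6])), (0.49, array([246.9, 166.5])), (0.47, array([307.4, 152.4]))]
narrow_rack_bed [(0.89, array([313.8, 162.4]))]
wide_rack_bed [(0.72, array([361. , 217.9])), (0.46, array([311.2, 162.1]))]
narrow_rack_place0 [(0.71, array([305.4, 156.9])), (0.69, array([325.1, 171. ])), (0.58, array([312.7, 163.9]))]
narrow_rack_place2 [(0.71, array([305.4, 156.9])), (0.69, array([325.1, 171. ])), (0.58, array([312.7, 163.9]))]
wide_rack_place0 [(0.94, array([375.4, 225.2])), (0.69, array([362.7, 217.2])), (0.6, array([347.9, 205.1]))]
wide_rack_place2 [(0.94, array([375.4, 225.2])), (0.69, array([362.7, 217.2])), (0.6, array([347.9, 205.1]))]
top [[489.    0.  316.5]
 [  0.  489.  203.1]
 [  0.    0.    1. ]] [[  -0.    -1.     0.2  319.1]
 [  -1.     0.    -0.   -52.6]
 [   0.    -0.2   -1.  1171.4]
 [   0.     0.     0.     1. ]]
vial_a [(
[... 384 characters left out ...]
4, array([242. , 166.8])), (0.78, array([223.9, 169. ])), (0.63, array([260.6, 171.5]))]
wide_rack_place0 [(0.96, array([359.5, 174.5])), (0.85, array([325.8, 178.9])), (0.83, array([339.9, 176.3]))]
wide_rack_place2 [(0.96, array([359.5, 174.5])), (0.85, array([325.8, 178.9])), (0.83, array([339.9, 176.3]))]
{'time': 0.8, 'joint_positions': array([ 1.1,  0.3,  1.5, -0. ,  1.3, -0.1]), 'dq': array([-0.,  0., -0., -0.,  0., -0.]), 'tau': array([ -0. , -43.1, -24.4,   0.1,   0. ,  -0. ]), 'tool_pos': array([152. , 502.5, 404.7]), 'tcp_rot': array([3.1, 0. , 2.8]), 'contact_force': array([ 0.4, -0.4,  0.1]), 'moment': array([-0., -0., -0.]), 'finger_force': 0.0, 'grip_width': 91.52571088676986}
```

```bash
python3 -c "
import cv2,numpy as np
a=cv2.imread('pics/top0.png')
cv2.imwrite('pics/top_crop.png',cv2.resize(a[120:270,160:440],None,fx=2.85,fy=2.85,interpolation=cv2.INTER_CUBIC))"
```

```text
(no output)
```

View pics/top_crop.png

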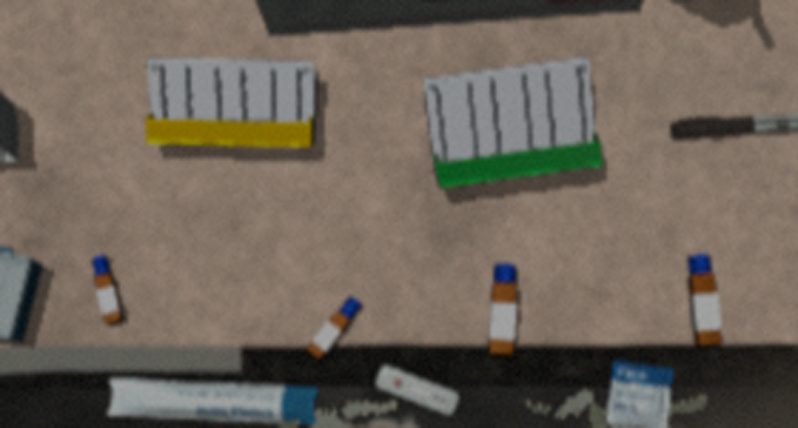

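View pics/scene0.png

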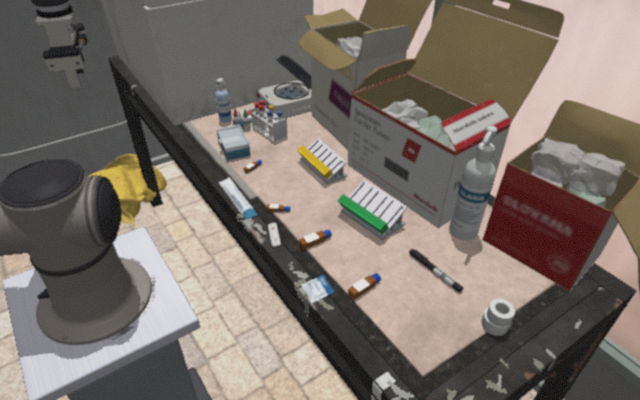

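Run:
```python
from h import *
np.set_printoptions(precision=3,suppress=True)
c=capture('top');s=capture('scene')
for r in trace(c,'vial_a'):
    ys,xs=np.nonzero(r['pixels']);
    P=np.array([onz(c,p,8)[:2] for p in zip(xs,ys)])
    (ctr,wh,a)=cv2.minAreaRect(P.astype(np.float32)); print(r['conf'],len(xs),np.array(ctr),np.array(wh),a)
for a,b in (((242,166.8),(312.7,163.9)),((223.9,169),(305.4,156.9)),((260.6,171.5),(325.1,171)),((359.5,174.5),(375.4,225.2)),((339.9,176.3),(362.7,217.2)),((325.8,178.9),(347.9,205.1))):
    print(tri([ray(c,a),ray(s,b)]),onz(c,a,30))
w=capture('wrist');save(w,'w0');print(w['intrinsics'],w['pose'])
o=get_obs();print(o['tcp_rot'],o['tool_pos'],Ro.from_euler('xyz',o['tcp_rot']).as_matrix())
```

```text
0.81 268 [ 452.699 -111.037] [21.498 74.642] 89.42942810058594
0.66 119 [470.911 222.976] [53.81 13.77] 15.747371673583984
0.56 157 [437.533  30.991] [16.99  57.081] 45.29743957519531
0.5 308 [ 460.226 -279.375] [77.505 24.561] 2.828685760498047
(array([599.657, 115.976,  24.085]), np.float64(1.1576585696331236)) [599.262 114.604  30.   ]
(array([598.572, 157.779,  22.427]), np.float64(3.04773719742057)) [593.975 157.71   30.   ]
(array([594.459,  66.207,  30.977]), np.float64(7.869989034092376)) [587.611  69.967  30.   ]
(array([ 580.629, -166.973,   27.149]), np.float64(0.4076659551559884)) [ 579.617 -166.475   30.   ]
(array([ 579.504, -121.04 ,   17.788]), np.float64(1.596005074321314)) [ 575.341 -119.516   30.   ]
(array([566.171, -84.784,  36.635]), np.float64(1.6252160862494234)) [569.084 -85.765  30.   ]
[[309.707   0.    315.355]
 [  0.    309.707 206.135]
 [  0.      0.      1.   ]] [[  0.291   0.923   0.25   84.557]
 [  0.957  -0.281  -0.076 522.136]
 [ -0.      0.261  -0.965 386.426]
 [  0.      0.      0.      1.   ]]
[3.141 0.    2.848] [152.006 502.506 404.772] [[-0.957  0.29   0.   ]
 [ 0.29   0.957  0.   ]
 [-0.     0.    -1.   ]]
```

```bash
cat >> h.py <<'E'
def go(x,y,z,yaw=None):
    "shift for TCP target (mm) in tool axes"
    o=get_obs();R=Ro.from_euler('xyz',o['tcp_rot']).as_matrix()
    d=R.T@(np.array([x,y,z])-o['tool_pos'])/1000
    y0=o['tcp_rot'][2]; sp=0 if yaw is None else -((yaw-y0+np.pi)%(2*np.pi)-np.pi)
    print('GO',d.round(4),'spin',round(sp,4))
E
python3 -c "
from h import *
go(430,120,360,np.pi)"
```

```text
GO [-0.3768 -0.2856  0.0447] spin -0.2938
```

```bash
R="[-0.377,-0.286,0.045,-0.294,1]"; python3 -m inch '[[-0.377,-0.286,0.045,-0.294,1],[-0.377,-0.286,0.045,-0.294,1],[-0.377,-0.286,0.045,-0.294,1],[-0.377,-0.286,0.045,-0.294,1],[-0.377,-0.286,0.045,-0.294,1],[-0.377,-0.286,0.045,-0.294,1],[-0.377,-0.286,0.045,-0.294,1],[-0.377,-0.286,0.045,-0.294,1]]'; python3 -c "
from h import *
go(430,120,360,np.pi)"
```

```text
time: 1.67
tool_pos: [343.5, 238.1, 374.0]
tcp_rot: [3.141, 0.001, -3.141]
contact_force: [0.4, 0.5, -0.1]
grip_width: 91.8
finger_force: 0.0
GO [-0.0864 -0.1181  0.014 ] spin 0.0005
```

```bash
python3 -m inch '[[-0.086,-0.118,0.014,0,1],[-0.086,-0.118,0.014,0,1],[-0.086,-0.118,0.014,0,1],[-0.086,-0.118,0.014,0,1],[-0.086,-0.118,0.014,0,1],[-0.086,-0.118,0.014,0,1]]'
python3 - <<'E'
from h import *
np.set_printoptions(precision=1,suppress=True)
w=capture('wrist');save(w,'w1')
for n in ('narrow_rack_place0','vial_a'):
    for r in tip_of(w,n): print(n,round(r['conf'],2),np.array(r['centre']),onz(w,r['centre'],26 if n[0]=='n' else 0,True))
for r in trace(w,'vial_a'):
    ys,xs=np.nonzero(r['pixels']);
    P=np.array([onz(w,p,10,True)[:2] for p in zip(xs,ys)])
    (ctr,wh,a)=cv2.minAreaRect(P.astype(np.float32)); print(r['conf'],len(xs),np.array(ctr),np.array(wh),a,np.array(r['rect']))
E
```

```text
time: 2.17
tool_pos: [429.3, 121.0, 359.6]
tcp_rot: [3.141, -0.001, 3.139]
contact_force: [-0.4, -0.5, 0.1]
grip_width: 92.0
finger_force: 0.0
narrow_rack_place0 0.43 [274.6 326.3] [600.3  68.1  26. ]
vial_a 0.96 [130.2 208.4] [ 453.  -121.4    0. ]
vial_a 0.92 [402.3 220.3] [468.9 223.2   0. ]
vial_a 0.86 [ 50.6 210.4] [ 456.1 -288.8    0. ]
vial_a 0.61 [239.5 194.4] [436.6  32.5   0. ]
0.87 771 [ 461.1 -282.7] [78.9 47.9] 10.582611083984375 [ 51.5 215.8  25.5  52.2]
0.84 673 [438.8  28.8] [16.2 61.9] 50.591941833496094 [235.8 196.8  36.2  49.5]
0.58 525 [462.9 218.1] [45.6 18.4] 14.07632064819336 [404.3 218.4  23.   40.4]
```

View pics/w1.png

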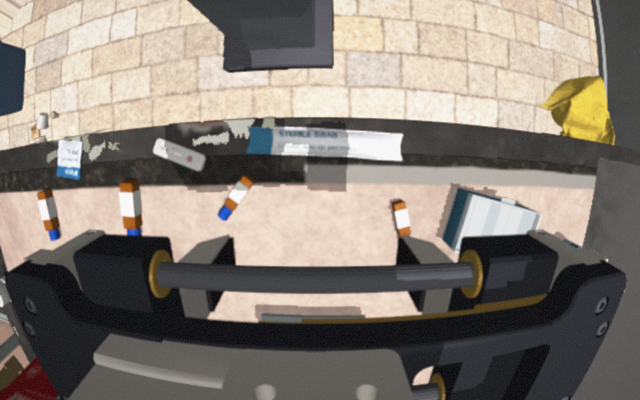

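```bash
python3 -m inch '[[-0.135,-0.03,0,0,1],[-0.135,-0.03,0,0,1],[-0.135,-0.03,0,0,1],[-0.135,-0.03,0,0,1],[-0.135,-0.03,0,0,1]]'
python3 - <<'E'
from h import *
np.set_printoptions(precision=1,suppress=True)
w=capture('wrist');save(w,'w2')
for n in ('narrow_rack_place0','wide_rack_place0','narrow_rack_bed'):
    for r in tip_of(w,n): print(n,round(r['conf'],2),np.array(r['centre']),onz(w,r['centre'],26,True))
E
```

```text
time: 2.78
tool_pos: [566.0, 92.2, 359.3]
tcp_rot: [-3.142, 0.001, -3.141]
contact_force: [-1.1, -0.2, 0.3]
grip_width: 92.0
finger_force: 0.0
narrow_rack_place0 0.83 [296.5 223.5] [600.5  70.9  26. ]
narrow_rack_place0 0.71 [338.5 221.9] [598.8 115.9  26. ]
wide_rack_place0 0.61 [104.  202.3] [ 576.1 -173.2   26. ]
wide_rack_place0 0.58 [132.1 196.8] [ 569.6 -126.3   26. ]
wide_rack_place0 0.56 [162.3 198.4] [572.  -83.5  26. ]
narrow_rack_bed 0.8 [339.  224.5] [601.7 116.6  26. ]
```

View pics/w2.png

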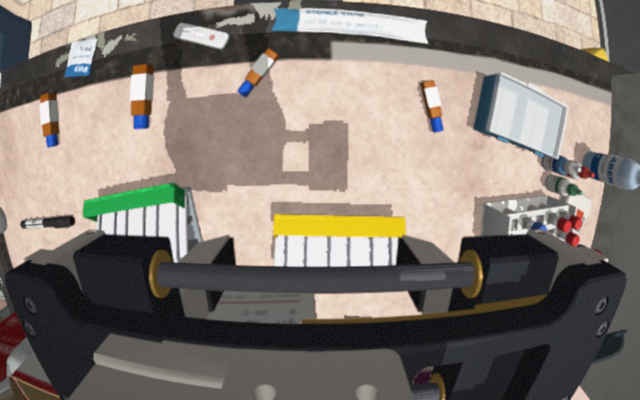

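```bash
python3 -m inch '[[0,-0.15,0,0,1],[0,-0.15,0,0,1],[0,-0.15,0,0,1],[0,-0.15,0,0,1],[0,-0.15,0,0,1]]'
cat > m.py <<'E'
from h import *
import pickle
np.set_printoptions(precision=1,suppress=True)
w=capture('wrist');save(w,'w3')
T={'w3':{n:[(r['conf'],r['centre']) for r in tip_of(w,n)] for n in ('narrow_rack_place0','wide_rack_place0','vial_a')}}
tr=[r['pixels'] for r in trace(w,'vial_a')]
t=capture('top');s=capture('scene')
pickle.dump((w,t,s,T,tr),open('m.pkl','wb'))
for n in T['w3']:
    for q,c in T['w3'][n]: print(n,round(q,2),np.array(c),onz(w,c,0 if n[0]=='v' else 26,True))
for p in tr:
    ys,xs=np.nonzero(p);print(len(xs),xs.mean(),ys.mean())
for nm,c,f in (('w',w,True),('t',t,False),('s',s,False)):
    hsv=cv2.cvtColor(c['color'],cv2.COLOR_RGB2HSV)
    for col,lo,hi in (('y',22,33),('g',45,75)):
        m=cv2.inRange(hsv,(lo,150,60),(hi,255,255))
        k,l,st,ce=cv2.connectedComponentsWithStats(m)
        for i in np.argsort(-st[1:,4])[:2]+1: print(nm,col,st[i],ce[i])
E
python3 m.py
```

```text
time: 3.4
tool_pos: [562.9, -61.6, 360.4]
tcp_rot: [-3.14, 0.001, 3.138]
contact_force: [0.5, 0.1, -0.4]
grip_width: 91.9
finger_force: 0.0
narrow_rack_place0 0.83 [469.3 223.2] [599.7 117.3  26. ]
narrow_rack_place0 0.82 [498.7 224.7] [602.6 161.   26. ]
narrow_rack_place0 0.72 [434.9 225.2] [601.1  72.2  26. ]
wide_rack_place0 0.73 [216.8 206.7] [ 578.3 -171.2   26. ]
wide_rack_place0 0.71 [299.2 203.1] [574.8 -80.2  26. ]
wide_rack_place0 0.69 [255.5 202.1] [ 573.4 -127.1   26. ]
vial_a 0.7 [535.8 120. ] [469.6 225.8   0. ]
vial_a 0.69 [265.2  92.4] [ 455.9 -117.6    0. ]
vial_a 0.65 [396.5  76. ] [436.   27.5   0. ]
vial_a 0.61 [136.  107.5] [ 459.2 -282.2    0. ]
525 536.952380952381 119.70857142857143
1418 269.1431593794076 87.05007052186178
1242 132.2842190016103 105.55152979066023
638 400.52037617554856 77.07836990595611
w y [ 415  216  108   22 2027] [467.9 226.3]
w y [  0 154  15  68 620] [  4.6 192. ]
w g [ 193  185  130   40 2471] [256.9 203.2]
t y [211 161  36  11 301] [227.6 166. ]
t y [  0 310  21  23 250] [  7.2 318.6]
t g [345 170  26  11 130] [358.5 175.7]
t g [313 176  13   7  48] [319.8 178.4]
s y [  96  164   53   47 1483] [119.7 184.5]
s y [298 146  33  32 305] [314.2 161.3]
s g [340 196  47  36 426] [363.1 213.8]
```

View pics/w3.png

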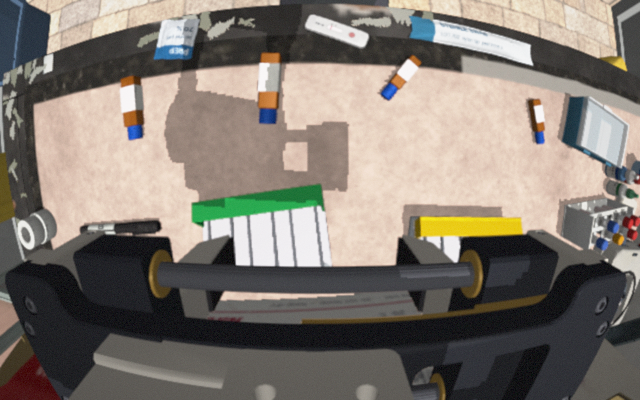

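```bash
cat > fit.py <<'E'
from h import *
import pickle
np.set_printoptions(precision=1,suppress=True)
w,t,s,T,tr=pickle.load(open('m.pkl','rb'))
def tf(p,r):
    M=np.eye(4);M[:3,:3]=Ro.from_euler('xyz',r).as_matrix();M[:3,3]=p;return M
T3=tf([562.9,-61.6,360.4],[-3.14,.001,3.138]);T2=tf([566,92.2,359.3],[-3.142,.001,-3.141])
w2={'color':cv2.imread('pics/w2.png')[:,:,::-1].copy(),'intrinsics':w['intrinsics'],'pose':T2@np.linalg.inv(T3)@np.array(w['pose'])}
C={}
for col,lo,hi,h in (('y',22,33,22),('g',45,75,28)):
    zt=20+8+h*.866
    for nm,c,f in (('w2',w2,1),('w3',w,1)):
        m=cv2.inRange(cv2.cvtColor(c['color'],cv2.COLOR_RGB2HSV),(lo,150,60),(hi,255,255))
        k,l,st,ce=cv2.connectedComponentsWithStats(m);i=np.argmax([st[j,4]*(st[j,0]>20) for j in range(1,k)])+1;m=l==i
        cols=np.nonzero(m.any(0))[0]
        low=np.array([onz(c,(u,np.nonzero(m[:,u])[0].max()+.5),zt,f)[:2] for u in cols[3:-3]])
        n=len(low);a,b=np.polyfit(low[n//8:-n//8,1],low[n//8:-n//8,0],1)
        ends=[(cols[0]-.5,np.nonzero(m[:,cols[1]])[0].max()),(cols[-1]+.5,np.nonzero(m[:,cols[-2]])[0].max())]
        C[col,nm]=[ray(c,e,f) for e in ends]
        E=[onz(c,e,zt,f) for e in ends]
        print(col,nm,'yaw',np.arctan(-a),'ends',E[0][:2],E[1][:2],'len',np.linalg.norm(E[0]-E[1]),'mid',(E[0]+E[1])[:2]/2,'line x at mid',a*(E[0]+E[1])[1]/2+b)
    for k in (0,1):print(' tri',*tri([C[col,'w2'][k],C[col,'w3'][k]]))
E
cat >> fit.py <<'E'
print('vials')
hs=[]
for nm,c in (('w2',w2),('w3',w)):
    hsv=cv2.cvtColor(c['color'],cv2.COLOR_RGB2HSV)
    m=cv2.inRange(hsv,(100,150,60),(130,255,255))|cv2.inRange(hsv,(5,170,50),(18,255,200))
    for ch in (0,):
        for p in tr:
            pass
    # amber+blue+label: use hull of amber and cap near network masks' place
    for X,Y,th in ((470,224,0),(437,30,0),(454,-114,1),(460,-281,1)):
        z=20 if th else 14
        B=[];A=[]
        for mm,o in ((cv2.inRange(hsv,(100,150,60),(130,255,255)),B),(cv2.inRange(hsv,(5,150,50),(18,255,220)),A)):
            for v,u in zip(*np.nonzero(mm)):
                if v>175: continue
                q=onz(c,(u,v),z,1)
                if np.hypot(q[0]-X,q[1]-Y)<50: o.append(q[:2])
        A=np.array(A);B=np.array(B)
        if len(A)<10 or len(B)<10: print(nm,X,Y,len(A),len(B));continue
        r=cv2.minAreaRect(np.vstack([A,B]).astype(np.float32))
        d=B.mean(0)-A.mean(0)
        print(nm,th,'ctr@top',np.array(r[0]),'wh',np.array(r[1]),'yaw',np.arctan2(d[1],d[0]),'rectang',np.radians(r[2]))
E
python3 fit.py
```

```text
y w2 yaw -0.023228144615276475 ends [605.7  47.7] [605.3 184.1] len 136.38317263934508 mid [605.5 115.9] line x at mid 606.2705273546336
y w3 yaw -0.046861007776077365 ends [605.5  41.1] [608.2 185.8] len 144.72889825582894 mid [606.9 113.5] line x at mid 607.8340887225121
 tri [610.5  45.7  34. ] 0.04319316643699544
 tri [605.8 183.3  49.6] 1.328533876851165
g w2 yaw 0.13516226244804413 ends [ 586.  -189.8] [572.5 -44.2] len 146.25462182199394 mid [ 579.3 -117. ] line x at mid 576.3626693527337
g w3 yaw 0.13364613363967484 ends [ 586.5 -191. ] [568.9 -56.2] len 135.92398085376172 mid [ 577.7 -123.6] line x at mid 577.6799992462742
 tri [ 586.9 -191.8   50.3] 0.2250190309562716
 tri [577.3 -55.7  27.4] 1.7841494236657542
vials
w2 0 ctr@top [471.1 219. ] wh [55.6 14.9] yaw 0.2711238891498955 rectang 0.26518821035200485
w2 0 ctr@top [429.5  37.1] wh [19.9 78.2] yaw -0.6461206136644372 rectang 1.0508878269400932
w2 1 ctr@top [ 451.8 -105.6] wh [28.3 74.7] yaw -0.05124566061399106 rectang 1.542354964775341
w2 1 ctr@top [ 458.5 -272.6] wh [75.6 35.2] yaw 0.09202084575373684 rectang 0.07073345868396369
w3 0 ctr@top [478.5 226.9] wh [78.6 41.6] yaw 0.35553911841441466 rectang 0.8627197166965364
w3 0 ctr@top [428.9  34.6] wh [23.1 80.5] yaw -0.7798152093931104 rectang 1.1064938315526207
w3 1 ctr@top [ 451.9 -109.6] wh [22.1 74.9] yaw -0.05323333429572107 rectang 1.540900213029885
w3 1 ctr@top [ 458.9 -276.2] wh [75.3 28.1] yaw 0.09190330027994617 rectang 0.07474474520735466
```

```bash
cat > ov.py <<'E'
exec(open('fit.py').read().split("C={}")[0])
for p in tr:
    ys,xs=np.nonzero(p);Q=np.array([onz(w,q,10,1)[:2] for q in zip(xs,ys)])
    r=cv2.minAreaRect(Q.astype(np.float32));e,v=np.linalg.eigh(np.cov(Q.T));v=v[:,1]*np.sign(v[0,1]);print('mask',np.array(r[0]),np.array(r[1]),'pca yaw %.3f'%np.arctan2(v[1],v[0]),Q.mean(0))
def proj(c,X):
    P=np.linalg.inv(np.array(c['pose']));d=P[:3,:3]@X+P[:3,3];K=np.array(c['intrinsics'])
    r=np.hypot(d[0],d[1]);th=np.arctan2(r,d[2]);return K[0,0]*th*d[0]/r+K[0,2],K[1,1]*th*d[1]/r+K[1,2]
def ov(c,org,yaw,cw,h,L,box):
    M=Ro.from_euler('zyx',[yaw,-np.pi/6,0]).as_matrix();u0,v0,u1,v1=box;k=5
    im=cv2.resize(c['color'][v0:v1,u0:u1,::-1],None,fx=k,fy=k,interpolation=cv2.INTER_CUBIC)
    def ln(a,b,col):
        pts=[proj(c,org+M@np.array(x,float)) for x in (a,b)]
        pts=[(int((u-u0+.5)*k),int((v-v0+.5)*k)) for u,v in pts];cv2.line(im,*pts,col,1)
    for y in (46,0,-46):
        for sgn in (1,-1):
            for o in (cw/2,cw/2+3): ln((18,y+sgn*o,4),(40,y+sgn*o,4),(0,0,255))
    for x in (0,16): ln((x,69,h),(x,-69,h),(255,0,255))
    for y in (69,-69): ln((0,y,h),(16,y,h),(255,0,255))
    return im
import sys
a=ov(w2,np.array([604,116.,20]),-.015,18,22,62,(262,205,418,263))
b=ov(w,np.array([578.5,-124.5,20]),.132,24,28,80,(185,178,341,265))
cv2.imwrite('pics/'+sys.argv[1],np.vstack([a[:290],b[:435]])[:,:780][:600] if 0 else cv2.resize(np.vstack([a,b]),None,fx=.8,fy=.8,interpolation=cv2.INTER_AREA))
E
python3 ov.py ov1.png
```

```text
mask [470.9 220.6] [57.  25.3] pca yaw 0.261 [469.7 219.7]
mask [ 451.8 -111.9] [23.9 77. ] pca yaw -0.061 [ 451.1 -111.8]
mask [ 458.7 -281.7] [79.2 33.9] pca yaw 0.093 [ 456.9 -281.7]
mask [438.3  29.4] [14.6 60. ] pca yaw -0.687 [438.3  29.5]
```

View pics/ov1.png

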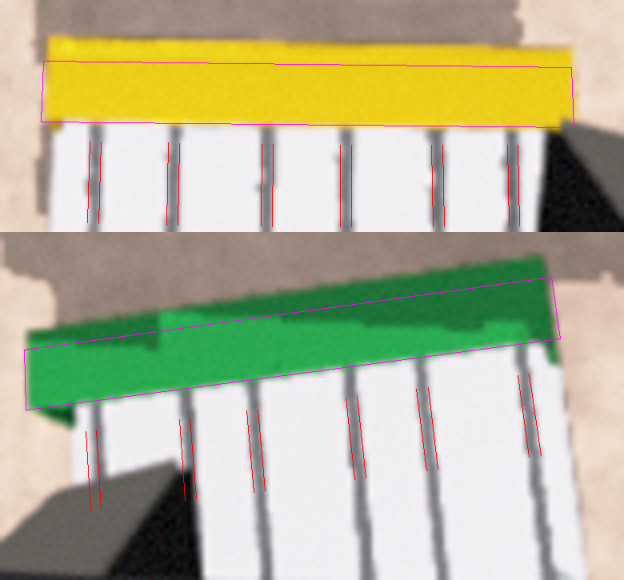

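```bash
cat >> h.py <<'E'
RK={'n':(np.array([604,116.2,20]),-.015,7,29),'w':(np.array([578.5,-124.,20]),.132,10,38)}
def place(rk,ch,xf,up=0,d=0):
    "TCP target for flat vial with foot at xf, gripped at mid, tip d above axis, raised by up"
    org,yaw,t,L=RK[rk]
    M=Ro.from_euler('zyx',[yaw,-np.pi/6,0]).as_matrix()
    p=org+M@np.array([xf+L,(46,0,-46)[ch],t])
    go(p[0],p[1],p[2]+d+178+up,yaw+np.pi)
E
python3 -c "
from h import *
go(453,-113,189,np.pi-.057)"
```

```text
GO [ 0.1109 -0.0562  0.171 ] spin 0.0592
```

```bash
python3 -m inch '[[0.111,-0.056,0.1,0.059,0.7],[0.111,-0.056,0.1,0.059,0.7],[0.111,-0.056,0.1,0.059,0.7],[0.111,-0.056,0.1,0.059,0.7],[0.111,-0.056,0.13,0.059,0.7],[0.111,-0.056,0.155,0.059,0.7],[0.111,-0.056,0.171,0.059,0.7],[0.111,-0.056,0.171,0.059,0.7]]'; python3 -m inch '[[0,0,0,0,0],[0,0,0,0,0],[0,0,0,0,0],[0,0,0,0,0],[0,0,0,0,0],[0,0,0,0,0]]'
```

```text
time: 4.42
tool_pos: [451.9, -113.1, 186.3]
tcp_rot: [3.139, -0.005, 3.084]
contact_force: [-0.9, 0.4, 0.5]
grip_width: 64.3
finger_force: 0.0
time: 4.92
tool_pos: [453.1, -114.1, 189.5]
tcp_rot: [-3.141, 0.001, 3.083]
contact_force: [-0.7, 0.7, 0.2]
grip_width: 28.6
finger_force: 0.0
```

```bash
python3 -m inch '[[0,0,0,0,0],[0,0,0,0,0],[0,0,0,0,0],[0,0,0,0,0]]'; python3 -m inch '[[0,0,-0.04,0,0],[0,0,-0.08,0,0],[0,0,-0.11,0,0],[0,0,-0.12,0,0],[0,0,-0.12,0,0]]'
python3 - <<'E'
from h import *
place('w',0,22,60,1)
place('w',0,22,28,1)
E
```

```text
time: 5.25
tool_pos: [453.0, -114.1, 189.1]
tcp_rot: [3.142, 0.0, 3.083]
contact_force: [-0.1, 1.2, 5.1]
grip_width: 19.4
finger_force: 30.0
time: 5.67
tool_pos: [453.6, -114.4, 311.5]
tcp_rot: [-3.14, 0.006, 3.083]
contact_force: [-0.0, -0.2, -0.6]
grip_width: 19.8
finger_force: 30.0
GO [-0.1633  0.0536  0.0179] spin -0.1907
GO [-0.1631  0.0537  0.0499] spin -0.1907
```

```bash
python3 -m inch '[[-0.163,0.054,0.018,-0.191,0],[-0.163,0.054,0.018,-0.191,0],[-0.163,0.054,0.018,-0.191,0],[-0.163,0.054,0.018,-0.191,0],[-0.163,0.054,0.018,-0.191,0],[-0.163,0.054,0.04,-0.191,0],[-0.163,0.054,0.053,-0.191,0],[-0.163,0.054,0.053,-0.191,0]]'
python3 - <<'E'
from h import *
place('w',0,22,25,1)
c=capture('wrist');save(c,'w4')
a=c['color'][100:330,120:520,::-1];cv2.imwrite('pics/w4c.png',cv2.resize(a,None,fx=1.9,fy=1.9))
E
```

```text
time: 6.33
tool_pos: [617.5, -69.4, 250.6]
tcp_rot: [3.138, -0.009, -3.009]
contact_force: [-0.5, -0.6, -0.8]
grip_width: 19.3
finger_force: 30.0
GO [-0.0021 -0.0014 -0.0088] spin 0.0005
```

View pics/w4c.png

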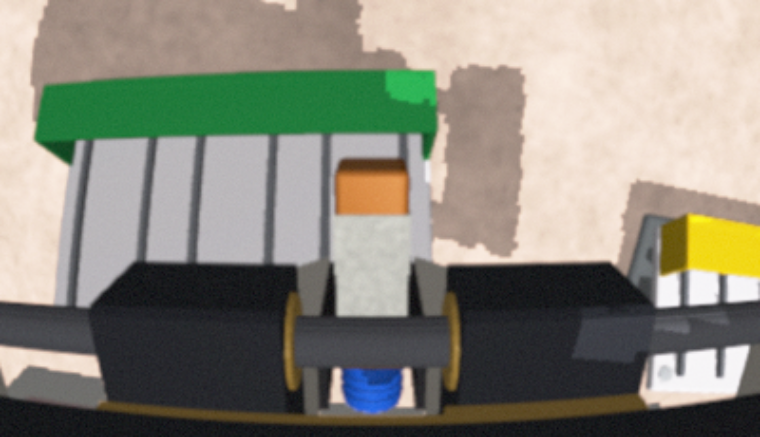

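```bash
python3 -m inch '[[0,0,0.004,0,0],[0,0,0.008,0,0],[0,0,0.011,0,0],[0,0,0.014,0,0]]'; python3 -c "
from h import *
place('w',0,22,0,1)"; python3 -m inch '[[0,0,0.002,0,0],[0,0,0.004,0,0],[0,0,0.006,0,0]]'; python3 -c "
from h import *
place('w',0,22,0,1)"
```

```text
time: 6.72
tool_pos: [618.5, -70.1, 244.5]
tcp_rot: [-3.141, 0.001, -3.009]
contact_force: [-9.3, 0.2, 16.7]
grip_width: 19.4
finger_force: 30.0
GO [-0.0012 -0.0006  0.0101] spin 0.0001
time: 6.97
tool_pos: [618.3, -70.1, 238.8]
tcp_rot: [-3.141, 0.001, -3.01]
contact_force: [-9.8, -0.0, 17.3]
grip_width: 20.0
finger_force: 30.0
GO [-0.0014 -0.0006  0.0045] spin 0.0001
```

```bash
python3 -m inch '[[0,0,0.0015,0,0],[0,0,0.003,0,0],[0,0,0.003,0,0]]'; python3 -m inch '[[0,0,0.001,0,0],[0,0,0.002,0,0],[0,0,0.002,0,0]]';python3 - <<'E'
from h import *
place('w',0,22,0,1)
c=capture('wrist');save(c,'w5');s=capture('scene')
a=c['color'][100:330,160:480,::-1];b=s['color'][170:260,320:420,::-1]
cv2.imwrite('pics/w5c.png',np.hstack([cv2.resize(a,(480,345)),cv2.resize(b,(320,345),interpolation=cv2.INTER_CUBIC)]))
E
```

```text
time: 7.22
tool_pos: [618.5, -70.1, 235.8]
tcp_rot: [-3.141, 0.002, -3.009]
contact_force: [-8.2, 0.4, 14.9]
grip_width: 19.7
finger_force: 30.4
time: 7.47
tool_pos: [618.5, -70.0, 234.9]
tcp_rot: [-3.14, 0.002, -3.009]
contact_force: [-10.0, 0.4, 21.6]
grip_width: 19.5
finger_force: 33.3
GO [-0.0012 -0.0007  0.0005] spin 0.0002
```

View pics/w5c.png

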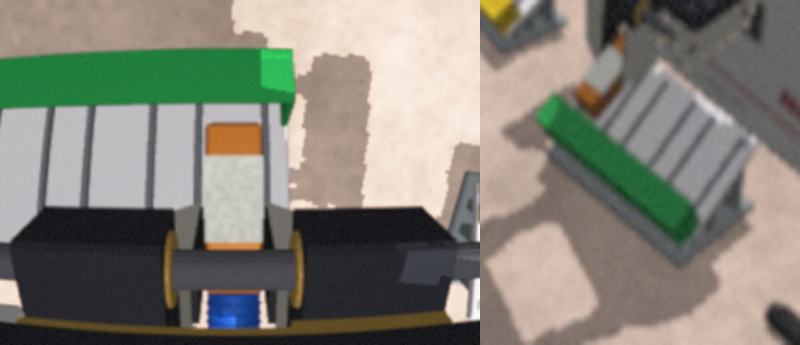

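```bash
python3 -m inch '[[0,0,-0.0008,0,0],[0.0026,0,0.0007,0,0],[0.0052,0,0.0022,0,0],[0.0078,0,0.0037,0,0],[0.0104,0,0.0052,0,0],[0.0122,0,0.0062,0,0],[0.0139,0,0.0072,0,0],[0.0139,0,0.0072,0,0]]';python3 -c "
from h import *
place('w',0,0,0,1)"
```

```text
time: 8.23
tool_pos: [609.2, -71.7, 231.2]
tcp_rot: [-3.136, 0.021, -3.01]
contact_force: [7.9, 3.8, 23.6]
grip_width: 19.7
finger_force: 33.3
GO [ 0.0087 -0.0005  0.0075] spin -0.0004
```

```bash
python3 -m inch '[[-0.005,0,-0.003,0,0],[-0.01,0,-0.006,0,0],[-0.014,0,-0.0085,0,0],[-0.014,0,-0.0085,0,0],[-0.014,0,-0.0085,0,0]]'
cat > fm.py <<'E'
from h import *
def foot(nm):
    c=capture('wrist');save(c,nm)
    hsv=cv2.cvtColor(c['color'],cv2.COLOR_RGB2HSV)
    m=cv2.inRange(hsv,(5,150,60),(18,255,255));m[:140]=0;m[260:]=0;m[:,:240]=0;m[:,400:]=0
    k,l,st,ce=cv2.connectedComponentsWithStats(m)
    for i in np.argsort(-st[1:,4])[:3]+1: print('amber',st[i],ce[i].round(1))
    return c,m
if __name__=='__main__':
    import sys
    foot(sys.argv[1]);print(get_obs()['contact_force'],get_obs()['tool_pos'])
E
python3 fm.py w6; python3 -c "
import cv2,numpy as np
from h import *
a=cv2.imread('pics/w5.png')
m=cv2.inRange(cv2.cvtColor(a,cv2.COLOR_BGR2HSV),(5,150,60),(18,255,255));m[:140]=0;m[260:]=0;m[:,:240]=0;m[:,400:]=0
k,l,st,ce=cv2.connectedComponentsWithStats(m);print(st[1:][st[1:,4]>30])
place('w',0,22,0,1)"
```

```text
time: 8.65
tool_pos: [617.0, -70.5, 233.5]
tcp_rot: [-3.142, -0.006, -3.009]
contact_force: [-14.6, -3.5, 12.1]
grip_width: 19.3
finger_force: 32.4
amber [298 183  37  20 695] [315.5 192.3]
[-13.88774297  -3.11020354  12.14931569] [616.9484459  -70.47437712 233.45125624]
[[298 183  36  20 690]]
GO [-0.0028 -0.0004 -0.0009] spin 0.0002
```

Run:
```python
from h import *
np.set_printoptions(precision=1,suppress=True)
c=capture('wrist');hsv=cv2.cvtColor(c['color'],cv2.COLOR_RGB2HSV)
org,yaw,t,L=RK['w'];M=Ro.from_euler('zyx',[yaw,-np.pi/6,0]).as_matrix()
m=cv2.inRange(hsv,(5,150,60),(18,255,255))
for v in range(180,206,2):
    u=np.nonzero(m[v,280:360])[0]+280
    if len(u)<5: continue
    print(v,u[0],u[-1],u[-1]-u[0]+1,c['color'][v,316])
# foot row 183 : bed coords at different off-bed heights
for h in (20,23,26,30):
    o,d=ray(c,(316,183),True)
    a=M.T@(o-org);b=M.T@d;s=(h-a[2])/b[2];p=a+s*b;print(h,p,'range',s,'px width',20/s*309.7)
print(M.T@(get_obs()['tool_pos']-[0,0,178]-org))
```

```text
184 299 332 34 [176 105  39]
186 298 333 36 [188 117  47]
188 298 333 36 [185 109  43]
190 298 333 36 [187 113  43]
192 298 333 36 [188 114  49]
194 298 333 36 [191 115  50]
196 298 333 36 [192 118  53]
198 298 333 36 [192 117  52]
200 298 333 36 [189 116  48]
202 299 330 32 [195 133  85]
20 [18.  46.1 20. ] range 175.28235925420628 px width 35.33726968506308
23 [19.1 45.9 23. ] range 172.09736310612132 px width 35.991254532938775
26 [20.1 45.7 26. ] range 168.91236695803636 px width 36.66990233781285
30 [21.5 45.4 30. ] range 164.6657054272564 px width 37.61560419595867
[57.6 46.4 11.5]
```

```bash
python3 -m inch '[[0,0,0,0,0.3],[0,0,0,0,0.3],[0,0,0,0,0.3]]'; python3 fm.py w7;  python3 -m inch '[[0,0,0,0,0.3],[0,0,0,0,0.3]]'; python3 fm.py w8
```

```text
time: 9.0
tool_pos: [618.0, -69.8, 233.1]
tcp_rot: [3.141, -0.002, -3.01]
contact_force: [-6.3, 1.7, 4.7]
grip_width: 27.4
finger_force: 5.0
amber [297 177  35  18 591] [314.2 185.3]
amber [296 252  37   8 276] [314.1 255.6]
amber [262 254   1   1   1] [262. 254.]
[-6.46780461  0.90743731  5.49357857] [618.02579747 -69.69278522 233.08585436]
time: 9.22
tool_pos: [618.0, -69.6, 233.1]
tcp_rot: [3.141, -0.002, -3.01]
contact_force: [-6.8, 2.0, 5.1]
grip_width: 27.6
finger_force: 4.9
amber [297 177  35  18 591] [314.  185.3]
amber [296 252  37   8 262] [313.7 255.9]
[-6.20393283  1.80579909  4.90244064] [618.05883647 -69.62761745 233.08506992]
```

```bash
python3 -m inch '[[0,0,-0.002,0,0.3],[0,0,-0.002,0,0.3]]'; python3 -m inch '[[0,0,-0.002,0,0.3],[0,0,-0.002,0,0.3]]'
python3 - <<'E'
from h import *
np.set_printoptions(precision=1,suppress=True)
c=capture('wrist');hsv=cv2.cvtColor(c['color'],cv2.COLOR_RGB2HSV)
org,yaw,t,L=RK['w'];M=Ro.from_euler('zyx',[yaw,-np.pi/6,0]).as_matrix()
m=cv2.inRange(hsv,(5,150,60),(18,255,255))[:230,280:360]
ys,xs=np.nonzero(m);print(ys.min(),xs.mean()+280)
o,d=ray(c,(xs.mean()+280,ys.min()),True)
a=M.T@(o-org);b=M.T@d;print(a+b*(20-a[2])/b[2],M.T@(get_obs()['tool_pos']-[0,0,178]-org))
E
```

```text
time: 9.43
tool_pos: [619.0, -69.9, 235.2]
tcp_rot: [-3.141, 0.002, -3.01]
contact_force: [-1.7, 0.2, 1.1]
grip_width: 27.4
finger_force: 0.5
time: 9.6
tool_pos: [619.3, -69.9, 236.9]
tcp_rot: [-3.141, 0.002, -3.009]
contact_force: [-0.2, 0.6, 0.5]
grip_width: 27.4
finger_force: 0.0
173 315.37961335676624
[16.5 45.9 20. ] [61.2 46.4 13.1]
```

```bash
python3 -m inch '[[0,0,0,0,0],[0,0,0,0,0],[0,0,0,0,0]]'; python3 -m inch '[[0.0022,0,0.0012,0,0],[0.0043,0,0.0025,0,0],[0.0065,0,0.0038,0,0],[0.0087,0,0.005,0,0],[0.0087,0,0.005,0,0]]';python3 fm.py w9
```

```text
time: 9.9
tool_pos: [619.0, -69.8, 236.2]
tcp_rot: [-3.142, 0.0, -3.009]
contact_force: [0.1, 0.3, 0.7]
grip_width: 19.8
finger_force: 30.1
time: 10.32
tool_pos: [609.7, -70.9, 230.6]
tcp_rot: [3.141, -0.001, -3.009]
contact_force: [0.4, -0.0, -0.4]
grip_width: 19.9
finger_force: 30.2
amber [297 248  38  12 456] [315.5 253.5]
amber [299 188  34   3  99] [315.3 189. ]
amber [273 258   1   1   1] [273. 258.]
[ 0.21282561 -0.24077068  0.67607364] [609.92435143 -70.95186495 230.79390658]
```

```bash
python3 -m inch '[[0.0017,0,0.001,0,0],[0.0035,0,0.002,0,0],[0.0043,0,0.0025,0,0],[0.0043,0,0.0025,0,0]]';python3 -m inch '[[0.0009,0,0.0005,0,0],[0.0009,0,0.0005,0,0]]';python3 -m inch '[[0.0009,0,0.0005,0,0],[0.0009,0,0.0005,0,0]]'
```

```text
time: 10.7
tool_pos: [605.9, -71.5, 228.6]
tcp_rot: [3.141, 0.0, -3.009]
contact_force: [-0.4, 0.0, -0.7]
grip_width: 19.8
finger_force: 30.1
time: 10.87
tool_pos: [605.5, -71.5, 228.6]
tcp_rot: [-3.141, 0.002, -3.009]
contact_force: [2.9, 0.1, 2.1]
grip_width: 19.6
finger_force: 30.1
time: 11.03
tool_pos: [605.1, -71.6, 228.6]
tcp_rot: [-3.141, 0.004, -3.01]
contact_force: [4.4, 2.0, 4.0]
grip_width: 19.9
finger_force: 30.0
```

```bash
python3 -m inch '[[0,0,0,0,0.32],[0,0,0,0,0.32],[0,0,0,0,0.32],[0,0,-0.01,0,0.32],[0,0,-0.03,0,0.4],[0,0,-0.06,0,0.6],[0,0,-0.09,0,0.7]]'
python3 - <<'E'
from h import *
go(459,-281,260,np.pi+.08)
go(459,-281,189,np.pi+.08)
E
```

```text
time: 11.62
tool_pos: [603.8, -71.8, 318.4]
tcp_rot: [3.141, -0.003, -3.009]
contact_force: [1.0, -0.4, 0.6]
grip_width: 44.9
finger_force: 0.0
GO [ 0.171  -0.1884  0.0586] spin 0.0521
GO [ 0.1708 -0.1885  0.1296] spin 0.0521
```

```bash
python3 -m inch '[[0.171,-0.188,0.05,0.052,0.7],[0.171,-0.188,0.05,0.052,0.7],[0.171,-0.188,0.05,0.052,0.7],[0.171,-0.188,0.05,0.052,0.7],[0.171,-0.188,0.05,0.052,0.7],[0.171,-0.188,0.05,0.052,0.7],[0.171,-0.188,0.08,0.052,0.7],[0.171,-0.188,0.11,0.052,0.7]]';python3 -c "
from h import *
go(459,-281,191.5,np.pi+.08)"
```

```text
time: 12.28
tool_pos: [458.0, -283.8, 208.4]
tcp_rot: [-3.139, 0.002, -3.066]
contact_force: [-0.1, 0.9, -1.1]
grip_width: 63.9
finger_force: 0.0
GO [-0.0012  0.0027  0.0169] spin -0.0043
```

```bash
python3 -m inch '[[0,0.001,0.013,0,0.6],[0,0.001,0.0175,0,0.5],[0,0.001,0.0175,0,0],[0,0.001,0.0175,0,0],[0,0.001,0.0175,0,0],[0,0.001,0.0175,0,0],[0,0.001,0.0175,0,0],[0,0.001,0.0175,0,0]]'; python3 -m inch '[[0,0,0,0,0],[0,0,0,0,0]]'; python3 -m inch '[[0,0,-0.04,0,0],[0,0,-0.08,0,0],[0,0,-0.11,0,0],[0,0,-0.12,0,0],[0,0,-0.12,0,0]]'
python3 - <<'E'
from h import *
place('w',2,22,60,3.5)
place('w',2,22,25,3.5)
E
```

```text
time: 12.95
tool_pos: [459.8, -279.6, 191.1]
tcp_rot: [-3.141, 0.001, -3.061]
contact_force: [-0.6, 0.2, 4.4]
grip_width: 19.5
finger_force: 30.0
time: 13.12
tool_pos: [459.8, -279.6, 191.1]
tcp_rot: [-3.141, 0.001, -3.061]
contact_force: [0.1, 1.8, 5.9]
grip_width: 19.3
finger_force: 30.0
time: 13.53
tool_pos: [459.9, -280.0, 313.0]
tcp_rot: [-3.137, 0.004, -3.061]
contact_force: [-0.5, 0.4, -1.5]
grip_width: 19.5
finger_force: 30.0
GO [-0.1792  0.1042  0.0104] spin -0.0517
GO [-0.1791  0.1044  0.0454] spin -0.0517
```

```bash
python3 -m inch '[[-0.179,0.105,0.01,-0.052,0],[-0.179,0.105,0.01,-0.052,0],[-0.179,0.105,0.01,-0.052,0],[-0.179,0.105,0.01,-0.052,0],[-0.179,0.105,0.01,-0.052,0],[-0.179,0.105,0.03,-0.052,0],[-0.179,0.105,0.045,-0.052,0],[-0.179,0.105,0.045,-0.052,0]]'
python3 - <<'E'
from h import *
place('w',2,22,25,3.5)
c=capture('wrist');save(c,'w10')
a=c['color'][150:270,200:500,::-1]
cv2.imwrite('pics/w10c.png',cv2.resize(a,(780,312),interpolation=cv2.INTER_CUBIC))
E
```

```text
time: 14.2
tool_pos: [628.4, -159.2, 258.7]
tcp_rot: [3.136, -0.009, -3.008]
contact_force: [-0.6, 0.4, -1.5]
grip_width: 19.5
finger_force: 30.0
GO [-0.0014 -0.0027 -0.0092] spin 0.0017
```

View pics/w10c.png

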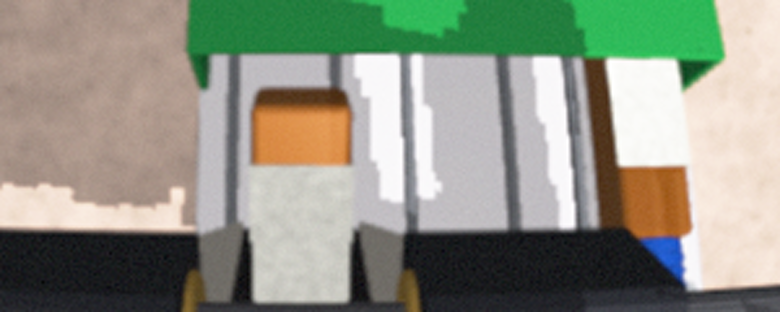

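```bash
python3 -m inch '[[0,0,0,0,0],[0,0,0,0,0]]'
python3 - <<'E'
from h import *
place('w',2,22,25,3.5)
c=capture('wrist');save(c,'w11')
g=cv2.cvtColor(c['color'],cv2.COLOR_RGB2GRAY).astype(int)
for v in (174,178,182): print(v,g[v,272:345].tolist())
E
```

```text
time: 14.42
tool_pos: [629.4, -161.1, 265.6]
tcp_rot: [-3.141, 0.001, -3.01]
contact_force: [0.1, 0.3, -0.6]
grip_width: 19.0
finger_force: 30.0
GO [-0.0008 -0.0007 -0.0024] spin -0.0005
174 [161, 159, 159, 158, 159, 162, 160, 158, 133, 102, 78, 68, 69, 98, 151, 182, 191, 191, 191, 185, 163, 120, 98, 94, 110, 155, 184, 191, 188, 190, 188, 191, 189, 191, 190, 191, 186, 189, 187, 190, 190, 190, 190, 192, 189, 191, 190, 190, 192, 189, 191, 191, 190, 190, 189, 190, 188, 187, 155, 113, 96, 93, 109, 149, 186, 221, 245, 249, 248, 248, 248, 248, 248]
178 [159, 160, 160, 158, 157, 158, 158, 159, 161, 152, 134, 125, 126, 144, 176, 186, 194, 191, 191, 186, 159, 119, 102, 96, 114, 159, 184, 191, 190, 188, 189, 189, 190, 189, 189, 191, 189, 190, 189, 190, 189, 190, 190, 186, 189, 189, 188, 188, 192, 191, 190, 190, 188, 191, 191, 188, 193, 189, 166, 119, 97, 93, 106, 148, 190, 220, 245, 248, 248, 249, 249, 248, 249]
182 [160, 167, 165, 164, 162, 162, 161, 163, 161, 153, 166, 184, 192, 190, 194, 191, 191, 191, 191, 186, 163, 118, 98, 94, 112, 155, 190, 192, 188, 184, 185, 182, 183, 186, 184, 186, 183, 182, 183, 185, 182, 182, 184, 181, 185, 187, 184, 184, 183, 186, 184, 181, 185, 183, 183, 186, 183, 180, 160, 124, 100, 93, 105, 154, 188, 190, 191, 204, 236, 248, 248, 248, 248]
```

```bash
python3 -m inch '[[-0.001,-0.001,0.004,0,0],[-0.001,-0.001,0.008,0,0],[-0.001,-0.001,0.011,0,0],[-0.001,-0.001,0.013,0,0],[-0.001,-0.001,0.015,0,0],[-0.001,-0.001,0.017,0,0],[-0.001,-0.001,0.019,0,0]]'; python3 -c "
from h import *
place('w',2,22,0,3.5)"; python3 -m inch '[[0,0,0.0015,0,0],[0,0,0.003,0,0],[0,0,0.003,0,0]]'; python3 -c "
from h import *
place('w',2,22,0,3.5)"; python3 fm.py w12
```

```text
time: 15.05
tool_pos: [630.2, -161.6, 248.2]
tcp_rot: [-3.141, -0.001, -3.009]
contact_force: [-10.7, 1.3, 16.2]
grip_width: 19.8
finger_force: 30.0
GO [-0.0001 -0.0001  0.0052] spin 0.0005
time: 15.3
tool_pos: [629.9, -161.7, 245.3]
tcp_rot: [-3.141, -0.001, -3.009]
contact_force: [-9.2, 0.5, 14.1]
grip_width: 20.0
finger_force: 30.0
GO [-0.0004 -0.0001  0.0023] spin 0.0004
amber [297 186  38  22 780] [314.8 196.7]
amber [275 258   1   1   1] [275. 258.]
[-9.50843258  0.58985845 14.17044349] [ 629.87559506 -161.67510899  245.28161179]
```

```bash
python3 -m inch '[[0,0,0.0015,0,0],[0,0,0.002,0,0],[0,0,0.002,0,0]]'; python3 -m inch '[[0,0,0.001,0,0],[0,0,0.0015,0,0],[0,0,0.0015,0,0]]';python3 fm.py w12; python3 -c "
from h import *
place('w',2,22,0,3.5)"
```

```text
time: 15.6
tool_pos: [629.8, -161.7, 243.3]
tcp_rot: [-3.141, -0.001, -3.009]
contact_force: [-10.3, 0.7, 14.7]
grip_width: 19.6
finger_force: 30.0
time: 15.85
tool_pos: [629.8, -161.7, 241.8]
tcp_rot: [-3.141, -0.001, -3.009]
contact_force: [-10.5, -0.0, 15.0]
grip_width: 19.5
finger_force: 30.0
amber [298 185  36  21 722] [315.4 194.7]
amber [357 255   1   1   1] [357. 255.]
[-10.4961291    1.14975059  15.33943471] [ 629.77516094 -161.66600881  241.8568356 ]
GO [-0.0005 -0.0001 -0.0011] spin 0.0004
```

```bash
python3 -m inch '[[0,0,0.001,0,0],[0,0,0.0015,0,0]]'; python3 -m inch '[[0,0,0,0,0.3],[0,0,0,0,0.3],[0,0,0,0,0.3],[0,0,-0.002,0,0.3],[0,0,-0.003,0,0.3],[0,0,-0.003,0,0.3]]'
python3 - <<'E'
from h import *
np.set_printoptions(precision=1,suppress=True)
c=capture('wrist');hsv=cv2.cvtColor(c['color'],cv2.COLOR_RGB2HSV)
org,yaw,t,L=RK['w'];M=Ro.from_euler('zyx',[yaw,-np.pi/6,0]).as_matrix()
m=cv2.inRange(hsv,(5,150,60),(18,255,255))[:230,280:360]
ys,xs=np.nonzero(m);print(ys.min(),xs.mean()+280)
o,d=ray(c,(xs.mean()+280,ys.min()),True)
a=M.T@(o-org);b=M.T@d;print(a+b*(20-a[2])/b[2],M.T@(get_obs()['tool_pos']-[0,0,178]-org))
E
```

```text
time: 16.07
tool_pos: [629.8, -161.7, 240.4]
tcp_rot: [-3.141, -0.001, -3.009]
contact_force: [-10.7, -0.4, 16.0]
grip_width: 19.4
finger_force: 30.0
time: 16.57
tool_pos: [630.8, -161.5, 241.3]
tcp_rot: [-3.141, 0.0, -3.009]
contact_force: [-0.0, -0.2, -0.0]
grip_width: 27.3
finger_force: 0.0
176 315.19702602230484
[ 18.8 -46.6  20. ] [ 61.3 -45.9  11.3]
```

```bash
python3 -m inch '[[0,0,-0.0015,0,0.3],[0,0,-0.0015,0,0],[0,0,-0.0015,0,0],[0,0,-0.0015,0,0]]'; python3 -m inch '[[0.0026,0,0.0015,0,0],[0.0052,0,0.003,0,0],[0.0078,0,0.0045,0,0],[0.0104,0,0.006,0,0],[0.0121,0,0.007,0,0],[0.0139,0,0.008,0,0],[0.0139,0,0.008,0,0]]';python3 -m inch '[[0.0013,0,0.00075,0,0],[0.0013,0,0.00075,0,0]]'
```

```text
time: 16.95
tool_pos: [630.6, -161.5, 242.7]
tcp_rot: [3.142, 0.0, -3.009]
contact_force: [-0.2, 0.3, 0.9]
grip_width: 19.1
finger_force: 30.0
time: 17.53
tool_pos: [616.4, -163.4, 234.3]
tcp_rot: [3.141, -0.001, -3.01]
contact_force: [-0.5, -1.0, -0.5]
grip_width: 19.3
finger_force: 30.0
time: 17.7
tool_pos: [615.8, -163.4, 234.3]
tcp_rot: [-3.141, 0.002, -3.009]
contact_force: [2.3, 0.5, 1.2]
grip_width: 19.5
finger_force: 30.0
```

```bash
python3 -m inch '[[0.0009,0,0.0005,0,0],[0.0009,0,0.0005,0,0]]'
```

```text
time: 17.87
tool_pos: [615.4, -163.4, 234.3]
tcp_rot: [-3.141, 0.004, -3.009]
contact_force: [4.5, 1.6, 3.4]
grip_width: 19.1
finger_force: 30.0
```

```bash
python3 -m inch '[[0,0,0,0,0.32],[0,0,0,0,0.32],[0,0,0,0,0.32],[0,0,-0.01,0,0.32],[0,0,-0.03,0,0.4],[0,0,-0.06,0,0.5],[0,0,-0.09,0,0.5]]'
python3 - <<'E'
from h import *
go(438,30,260,np.pi-.69)
go(438,30,188,np.pi-.69)
E
```

```text
time: 18.45
tool_pos: [614.2, -163.6, 324.1]
tcp_rot: [3.14, -0.002, -3.01]
contact_force: [0.2, -1.3, 0.9]
grip_width: 44.1
finger_force: 0.0
GO [0.149  0.2151 0.0647] spin 0.822
GO [0.1489 0.215  0.1367] spin 0.822
```

```bash
python3 -m inch '[[0.149,0.215,0.065,0.822,0.5],[0.149,0.215,0.065,0.822,0.5],[0.149,0.215,0.065,0.822,0.5],[0.149,0.215,0.065,0.822,0.5],[0.149,0.215,0.065,0.822,0.5],[0.149,0.215,0.065,0.822,0.5],[0.149,0.215,0.065,0.822,0.5],[0.149,0.215,0.09,0.822,0.5]]';python3 -c "
from h import *
go(438,30,188,np.pi-.69)"
```

```text
time: 19.12
tool_pos: [436.5, 32.3, 235.7]
tcp_rot: [3.14, 0.002, 2.451]
contact_force: [1.4, -1.0, 0.2]
grip_width: 45.8
finger_force: 0.0
GO [-0.0025 -0.0009  0.0477] spin -0.001
```

```bash
python3 -m inch '[[0,0,0.025,0,0.5],[0,0,0.04,0,0.5],[0,0,0.0465,0,0.5],[0,0,0.0465,0,0.2],[0,0,0.0465,0,0],[0,0,0.0465,0,0],[0,0,0.0465,0,0],[0,0,0.0465,0,0]]'; python3 -m inch '[[0,0,0,0,0],[0,0,0,0,0],[0,0,0,0,0]]'
```

```text
time: 19.78
tool_pos: [438.9, 29.8, 187.7]
tcp_rot: [3.141, 0.001, 2.452]
contact_force: [-0.4, 0.1, 0.0]
grip_width: 17.3
finger_force: 0.0
time: 20.03
tool_pos: [438.9, 29.8, 187.6]
tcp_rot: [3.141, 0.001, 2.452]
contact_force: [-0.6, 0.3, 6.3]
grip_width: 13.7
finger_force: 30.0
```

Thin confirmed (13.7 mm). Lift and carry to the yellow rack, channel 2.

```bash
python3 -m inch '[[0,0,-0.03,0,0],[0,0,-0.07,0,0],[0,0,-0.11,0,0],[0,0,-0.12,0,0],[0,0,-0.12,0,0]]'
python3 - <<'E'
from h import *
place('n',2,20,60,3)
place('n',2,20,25,3)
E
```

```text
time: 20.45
tool_pos: [439.3, 29.9, 310.1]
tcp_rot: [3.137, 0.006, 2.452]
contact_force: [0.2, -0.8, -0.2]
grip_width: 13.4
finger_force: 30.0
GO [-0.1313  0.1596  0.0203] spin -0.6747
GO [-0.1311  0.1595  0.0553] spin -0.6747
```

```bash
python3 -m inch '[[-0.131,0.16,0.02,-0.675,0],[-0.131,0.16,0.02,-0.675,0],[-0.131,0.16,0.02,-0.675,0],[-0.131,0.16,0.02,-0.675,0],[-0.131,0.16,0.02,-0.675,0],[-0.131,0.16,0.035,-0.675,0],[-0.131,0.16,0.055,-0.675,0],[-0.131,0.16,0.055,-0.675,0]]'; python3 -m inch '[[0,0,0,0,0],[0,0,0,0,0]]'
cat > ribs.py <<'E'
from h import *
import sys
place('n',int(sys.argv[1]),20,25,3)
c=capture('wrist');save(c,sys.argv[2])
g=cv2.cvtColor(c['color'],cv2.COLOR_RGB2GRAY).astype(int)
hsv=cv2.cvtColor(c['color'],cv2.COLOR_RGB2HSV)
y=cv2.inRange(hsv,(22,150,60),(33,255,255))[:,270:360];r=np.nonzero(y.sum(1)>255*20)[0];print('hood rows',r.min() if len(r) else 0,r.max() if len(r) else 0)
a=cv2.inRange(hsv,(5,150,60),(18,255,255))[:230,270:360];ys,xs=np.nonzero(a);print('amber rows',ys.min(),ys.max(),'cols',xs.min()+270,xs.max()+270,xs.mean()+270)
b=r.max() if len(r) else 170
for v in (b+3,b+6,b+9): print(v,g[v,276:356].tolist())
E
python3 ribs.py 2 w13
```

```text
time: 21.12
tool_pos: [640.1, 70.1, 245.4]
tcp_rot: [3.142, -0.011, 3.127]
contact_force: [-1.5, -0.3, -0.2]
grip_width: 13.0
finger_force: 30.0
time: 21.28
tool_pos: [641.3, 69.9, 251.9]
tcp_rot: [3.142, -0.001, 3.126]
contact_force: [0.7, -0.4, -0.7]
grip_width: 13.3
finger_force: 30.0
GO [-0.0011 -0.0004 -0.0044] spin -0.0002
hood rows 150 181
amber rows 201 219 cols 303 327 314.91169977924943
184 [149, 155, 153, 152, 136, 123, 116, 113, 104, 92, 95, 138, 177, 185, 184, 186, 182, 185, 185, 185, 184, 182, 163, 123, 95, 94, 98, 123, 159, 180, 181, 185, 184, 186, 185, 185, 184, 186, 186, 185, 185, 182, 182, 185, 183, 186, 185, 184, 183, 185, 184, 184, 183, 181, 149, 109, 105, 134, 165, 225, 247, 248, 248, 248, 247, 248, 247, 247, 247, 247, 247, 248, 247, 247, 247, 247, 247, 247, 248, 247]
187 [154, 158, 155, 159, 154, 146, 128, 115, 107, 100, 104, 141, 180, 186, 187, 187, 185, 189, 185, 186, 187, 184, 166, 128, 95, 89, 97, 124, 161, 181, 185, 188, 187, 188, 186, 184, 187, 188, 187, 188, 186, 186, 188, 187, 184, 186, 187, 187, 187, 186, 183, 186, 189, 183, 153, 105, 94, 109, 159, 227, 247, 248, 247, 248, 247, 248, 247, 248, 247, 247, 248, 247, 248, 247, 248, 248, 247, 247, 248, 248]
190 [160, 157, 157, 154, 157, 155, 143, 129, 118, 111, 116, 147, 179, 185, 185, 188, 187, 185, 185, 185, 184, 183, 163, 129, 99, 88, 99, 124, 162, 183, 185, 184, 187, 185, 186, 185, 186, 187, 188, 185, 185, 186, 184, 185, 187, 186, 185, 188, 185, 185, 186, 187, 187, 185, 153, 107, 94, 95, 139, 220, 246, 248, 248, 248, 248, 248, 247, 248, 248, 248, 248, 248, 247, 248, 247, 248, 247, 248, 247, 248]
```

```bash
python3 -m inch '[[-0.001,0.0008,0.006,0,0],[-0.001,0.0008,0.011,0,0],[-0.001,0.0008,0.015,0,0],[-0.001,0.0008,0.018,0,0],[-0.001,0.0008,0.020,0,0],[-0.001,0.0008,0.022,0,0]]'; python3 -c "
from h import *
place('n',2,20,0,3)"; python3 -m inch '[[0,0,0.0015,0,0],[0,0,0.002,0,0],[0,0,0.002,0,0]]'; python3 ribs.py 2 w14 | head -3
```

```text
time: 21.83
tool_pos: [642.4, 70.9, 233.6]
tcp_rot: [3.142, 0.003, 3.127]
contact_force: [-9.4, 0.2, 23.4]
grip_width: 13.4
finger_force: 30.0
GO [ 0.0001 -0.0014  0.0024] spin 0.0005
time: 22.08
tool_pos: [642.5, 70.8, 231.9]
tcp_rot: [-3.142, 0.003, 3.127]
contact_force: [-8.3, 0.1, 22.2]
grip_width: 13.5
finger_force: 30.0
GO [ 0.0001 -0.0014 -0.0243] spin 0.0005
hood rows 150 185
amber rows 201 215 cols 304 327 315.1186943620178
```

```bash
python3 -m inch '[[0,0,0.001,0,0],[0,0,0.002,0,0],[0,0,0.002,0,0]]'; python3 ribs.py 2 w14 | head -3;  python3 -m inch '[[0,0,0.001,0,0],[0,0,0.002,0,0],[0,0,0.002,0,0]]'; python3 ribs.py 2 w14 | head -3
```

```text
time: 22.38
tool_pos: [642.6, 70.9, 230.1]
tcp_rot: [3.141, 0.004, 3.127]
contact_force: [-8.5, -0.3, 23.1]
grip_width: 13.4
finger_force: 30.0
GO [ 0.0002 -0.0014 -0.0261] spin 0.0004
hood rows 149 185
amber rows 201 214 cols 304 327 315.4682779456193
time: 22.68
tool_pos: [642.7, 70.8, 228.7]
tcp_rot: [-3.142, 0.005, 3.127]
contact_force: [-10.0, -0.4, 26.4]
grip_width: 13.7
finger_force: 32.7
GO [ 0.0002 -0.0013 -0.0275] spin 0.0004
hood rows 149 185
amber rows 201 213 cols 304 327 315.5
```

```bash
python3 -m inch '[[0,0,-0.001,0,0],[0,0,-0.001,0,0.25],[0,0,-0.001,0,0.25],[0,0,-0.001,0,0.25],[0,0,-0.003,0,0.25],[0,0,-0.003,0,0.25]]'
cat > ft.py <<'E'
from h import *
np.set_printoptions(precision=1,suppress=True)
c=capture('wrist');hsv=cv2.cvtColor(c['color'],cv2.COLOR_RGB2HSV)
org,yaw,t,L=RK['n'];M=Ro.from_euler('zyx',[yaw,-np.pi/6,0]).as_matrix()
m=cv2.inRange(hsv,(5,150,60),(18,255,255))[:235,280:360]
ys,xs=np.nonzero(m);print(ys.min(),xs.mean()+280)
o,d=ray(c,(xs.mean()+280,ys.min()),True)
a=M.T@(o-org);b=M.T@d;print('foot',a+b*(14-a[2])/b[2],'tip',M.T@(get_obs()['tool_pos']-[0,0,178]-org))
E
python3 ft.py
```

```text
time: 23.23
tool_pos: [642.9, 71.2, 228.4]
tcp_rot: [3.141, 0.003, 3.127]
contact_force: [0.8, 3.2, 4.4]
grip_width: 23.0
finger_force: 2.2
195 314.5408560311284
foot [ 18.3 -45.4  14. ] tip [ 49.1 -44.7   6.3]
```

```bash
python3 -m inch '[[0,0,-0.0025,0,0.25],[0,0,-0.0025,0,0.25]]'; python3 ft.py;  python3 -m inch '[[0,0,0,0,0],[0,0,0,0,0],[0,0,0,0,0]]'
```

```text
time: 23.45
tool_pos: [642.4, 70.5, 229.2]
tcp_rot: [-3.142, -0.001, 3.127]
contact_force: [0.9, 0.5, 0.3]
grip_width: 23.3
finger_force: 0.2
197 316.00401606425703
foot [ 18.5 -45.4  14. ] tip [ 49.3 -45.    7.7]
time: 23.75
tool_pos: [642.4, 70.6, 229.3]
tcp_rot: [3.142, -0.0, 3.127]
contact_force: [-0.5, -0.4, 1.7]
grip_width: 13.9
finger_force: 30.3
```

```bash
python3 -m inch '[[0.0026,0,0.0012,0,0],[0.0052,0,0.0025,0,0],[0.0078,0,0.004,0,0],[0.0104,0,0.0055,0,0],[0.0121,0,0.0065,0,0],[0.0134,0,0.0073,0,0],[0.0134,0,0.0073,0,0]]'; python3 -m inch '[[0.0013,0,0.00075,0,0],[0.0013,0,0.00075,0,0]]'
```

```text
time: 24.33
tool_pos: [629.3, 70.9, 223.4]
tcp_rot: [3.142, 0.003, 3.127]
contact_force: [-0.0, -0.2, 8.4]
grip_width: 13.3
finger_force: 33.4
time: 24.5
tool_pos: [628.2, 71.0, 222.8]
tcp_rot: [3.141, 0.004, 3.127]
contact_force: [1.7, 0.7, 8.1]
grip_width: 13.4
finger_force: 33.4
```

```bash
python3 -m inch '[[0.0009,0,0.0003,0,0],[0.0009,0,0.0003,0,0]]'; python3 -m inch '[[0.0009,0,0.0005,0,0],[0.0009,0,0.0005,0,0]]'; python3 -m inch '[[0.0009,0,0.0005,0,0],[0.0009,0,0.0005,0,0]]'
```

```text
time: 24.67
tool_pos: [627.2, 71.0, 222.3]
tcp_rot: [3.141, 0.003, 3.127]
contact_force: [1.3, -0.5, 6.8]
grip_width: 13.3
finger_force: 32.9
time: 24.83
tool_pos: [626.4, 71.0, 221.8]
tcp_rot: [3.141, 0.003, 3.127]
contact_force: [1.2, -0.0, 8.0]
grip_width: 13.3
finger_force: 33.0
time: 25.0
tool_pos: [625.7, 71.0, 221.5]
tcp_rot: [3.141, 0.004, 3.127]
contact_force: [1.6, 0.2, 8.4]
grip_width: 13.4
finger_force: 32.9
```

```bash
python3 -m inch '[[0.0009,0,0.0003,0,0],[0.0009,0,0.0003,0,0]]'; python3 -m inch '[[0.0009,0,0.0005,0,0],[0.0009,0,0.0005,0,0]]'
```

```text
time: 25.17
tool_pos: [625.3, 70.9, 221.6]
tcp_rot: [3.141, 0.006, 3.127]
contact_force: [4.6, 0.4, 7.8]
grip_width: 13.6
finger_force: 32.4
time: 25.33
tool_pos: [624.9, 71.0, 221.6]
tcp_rot: [3.141, 0.009, 3.127]
contact_force: [4.7, 0.2, 9.1]
grip_width: 13.6
finger_force: 32.3
```

```bash
python3 -m inch '[[-0.0005,0,-0.0005,0,0.25],[-0.0005,0,-0.0005,0,0.25],[-0.0005,0,-0.0005,0,0.25],[0,0,-0.01,0,0.25],[0,0,-0.03,0,0.4],[0,0,-0.06,0,0.5],[0,0,-0.1,0,0.6]]'
python3 - <<'E'
from h import *
go(470.5,222,260,np.pi+.265)
go(470.5,222,188,np.pi+.265)
E
```

```text
time: 25.92
tool_pos: [622.3, 71.0, 317.7]
tcp_rot: [3.142, -0.007, 3.127]
contact_force: [0.8, 0.2, -0.4]
grip_width: 38.8
finger_force: 0.0
GO [0.1536 0.1488 0.0588] spin -0.2798
GO [0.1531 0.1488 0.1308] spin -0.2798
```

```bash
python3 -m inch '[[0.153,0.149,0.059,-0.28,0.6],[0.153,0.149,0.059,-0.28,0.6],[0.153,0.149,0.059,-0.28,0.6],[0.153,0.149,0.059,-0.28,0.6],[0.153,0.149,0.059,-0.28,0.6],[0.153,0.149,0.059,-0.28,0.6],[0.153,0.149,0.09,-0.28,0.6],[0.153,0.149,0.1,-0.28,0.6]]';python3 -c "
from h import *
go(470.5,222,188,np.pi+.265)
c=capture('top')
for r in trace(c,'vial_a'):
    ys,xs=np.nonzero(r['pixels']);P=np.array([onz(c,p,8)[:2] for p in zip(xs,ys)]);print(r['conf'],P.mean(0),len(P))"
```

```text
time: 26.58
tool_pos: [471.0, 222.8, 217.4]
tcp_rot: [-3.141, -0.003, -2.874]
contact_force: [-0.9, -0.9, -0.8]
grip_width: 55.0
finger_force: 0.0
GO [ 0.0006 -0.0006  0.0294] spin 0.0024
0.81 [ 624.59548589 -166.67687433] 211
0.62 [613.15764788 -72.13286254] 266
0.58 [643.91123381  76.33432885] 103
0.56 [451.70598368 217.84083072] 52
```

```bash
python3 -m inch '[[0,0,0.015,0,0.6],[0,0,0.027,0,0.6],[0,0,0.0305,0,0.6],[0,0,0.0305,0,0.3],[0,0,0.0305,0,0],[0,0,0.0305,0,0],[0,0,0.0305,0,0],[0,0,0.0305,0,0]]'; python3 -m inch '[[0,0,0,0,0],[0,0,0,0,0],[0,0,0,0,0],[0,0,0,0,0],[0,0,0,0,0]]'; python3 -m inch '[[0,0,-0.03,0,0],[0,0,-0.07,0,0],[0,0,-0.11,0,0],[0,0,-0.12,0,0],[0,0,-0.12,0,0]]'
python3 - <<'E'
from h import *
place('n',0,20,60,3)
place('n',0,20,25,3)
E
```

```text
time: 27.35
tool_pos: [472.7, 222.3, 189.4]
tcp_rot: [3.141, 0.001, -2.876]
contact_force: [-0.1, -0.2, 0.6]
grip_width: 26.5
finger_force: 0.0
time: 27.77
tool_pos: [472.6, 222.3, 189.0]
tcp_rot: [3.142, 0.0, -2.876]
contact_force: [-0.5, 0.6, 3.9]
grip_width: 13.3
finger_force: 30.0
time: 28.18
tool_pos: [473.3, 222.5, 312.2]
tcp_rot: [3.141, 0.007, -2.876]
contact_force: [1.0, 0.1, -0.5]
grip_width: 12.9
finger_force: 30.0
GO [-0.1481 -0.1036  0.0214] spin 0.2803
GO [-0.1479 -0.1036  0.0564] spin 0.2803
```

```bash
python3 -m inch '[[-0.148,-0.104,0.02,0.28,0],[-0.148,-0.104,0.02,0.28,0],[-0.148,-0.104,0.02,0.28,0],[-0.148,-0.104,0.02,0.28,0],[-0.148,-0.104,0.02,0.28,0],[-0.148,-0.104,0.04,0.28,0],[-0.148,-0.104,0.056,0.28,0],[-0.148,-0.104,0.056,0.28,0]]'; python3 -m inch '[[0,0,0,0,0],[0,0,0,0,0],[0,0,0,0,0]]'; python3 ribs.py 0 w15
```

```text
time: 28.85
tool_pos: [641.3, 160.0, 246.6]
tcp_rot: [-3.14, -0.01, 3.126]
contact_force: [-1.4, 0.5, -1.1]
grip_width: 12.8
finger_force: 30.0
time: 29.1
tool_pos: [642.7, 160.9, 253.7]
tcp_rot: [3.141, 0.002, 3.127]
contact_force: [-0.5, -0.2, 0.4]
grip_width: 13.0
finger_force: 30.0
GO [-0.0008  0.0005 -0.0032] spin 0.0005
hood rows 150 181
amber rows 198 216 cols 303 327 315.02078521939956
184 [180, 183, 183, 182, 181, 184, 180, 183, 180, 183, 182, 181, 179, 178, 181, 180, 180, 179, 183, 178, 181, 179, 181, 172, 146, 110, 91, 87, 98, 131, 168, 181, 178, 182, 180, 181, 182, 184, 181, 181, 181, 181, 183, 179, 182, 182, 180, 182, 180, 180, 178, 180, 182, 183, 180, 160, 106, 97, 127, 161, 211, 245, 246, 246, 246, 245, 247, 240, 209, 181, 178, 154, 105, 89, 115, 136, 152, 158, 164, 157]
187 [182, 182, 184, 182, 181, 185, 183, 181, 185, 183, 184, 182, 181, 182, 183, 184, 182, 185, 180, 184, 182, 180, 181, 174, 149, 114, 92, 89, 109, 149, 175, 181, 184, 180, 181, 182, 181, 179, 180, 184, 181, 181, 183, 185, 183, 183, 182, 182, 184, 184, 183, 180, 183, 182, 183, 161, 104, 94, 113, 150, 208, 243, 247, 247, 246, 247, 247, 246, 239, 221, 199, 170, 113, 110, 140, 157, 161, 156, 154, 153]
190 [183, 183, 180, 182, 184, 182, 186, 181, 180, 183, 182, 181, 180, 180, 183, 184, 186, 184, 183, 183, 180, 181, 183, 170, 140, 106, 88, 92, 115, 152, 175, 182, 184, 181, 185, 183, 185, 183, 182, 183, 186, 186, 180, 182, 183, 183, 181, 184, 182, 183, 184, 181, 184, 182, 181, 161, 109, 89, 96, 138, 207, 245, 247, 246, 246, 247, 246, 247, 246, 246, 247, 231, 171, 147, 153, 161, 159, 160, 157, 157]
```

```bash
python3 -m inch '[[-0.001,0.0018,0.006,0,0],[-0.001,0.0018,0.011,0,0],[-0.001,0.0018,0.015,0,0],[-0.001,0.0018,0.018,0,0],[-0.001,0.0018,0.020,0,0],[-0.001,0.0018,0.022,0,0]]'; python3 -m inch '[[0,0,0.0015,0,0],[0,0,0.0025,0,0],[0,0,0.0025,0,0]]';python3 -m inch '[[0,0,0.0015,0,0],[0,0,0.0025,0,0],[0,0,0.0025,0,0]]'; python3 ft.py
```

```text
time: 29.65
tool_pos: [643.5, 162.8, 234.0]
tcp_rot: [3.141, 0.002, 3.127]
contact_force: [-10.2, -1.9, 22.8]
grip_width: 13.6
finger_force: 30.0
time: 29.9
tool_pos: [643.7, 162.8, 231.9]
tcp_rot: [3.141, 0.003, 3.127]
contact_force: [-7.0, 0.4, 20.5]
grip_width: 13.3
finger_force: 30.1
time: 30.15
tool_pos: [643.9, 162.7, 229.7]
tcp_rot: [3.141, 0.004, 3.127]
contact_force: [-6.2, 0.0, 21.8]
grip_width: 13.4
finger_force: 30.1
198 315.44171779141107
foot [20.2 46.7 14. ] tip [49.6 47.3  7.5]
```

Release so the foot drops flat, raise, regrip.

```bash
python3 -m inch '[[0,0,0.001,0,0],[0,0,0.001,0,0.25],[0,0,0.001,0,0.25],[0,0,0.001,0,0.25],[0,0,-0.0025,0,0.25],[0,0,-0.0025,0,0.25]]'; python3 ft.py
```

```text
time: 30.7
tool_pos: [643.7, 162.7, 229.1]
tcp_rot: [3.141, 0.002, 3.127]
contact_force: [1.4, -0.2, 0.9]
grip_width: 23.0
finger_force: 0.4
194 315.5
foot [17.2 46.5 14. ] tip [48.9 47.   6.5]
```

```bash
python3 -m inch '[[0,0,-0.0018,0,0.25],[0,0,-0.0018,0,0],[0,0,-0.0018,0,0],[0,0,-0.0018,0,0]]'; python3 -m inch '[[0.0026,0,0.0012,0,0],[0.0052,0,0.0025,0,0],[0.0078,0,0.004,0,0],[0.0104,0,0.0055,0,0],[0.0121,0,0.0065,0,0],[0.0121,0,0.0065,0,0]]'; python3 -m inch '[[0.0013,0,0.00075,0,0],[0.0013,0,0.00075,0,0]]'; python3 -m inch '[[0.0009,0,0.0005,0,0],[0.0009,0,0.0005,0,0]]'
```

```text
time: 31.08
tool_pos: [643.5, 162.3, 229.6]
tcp_rot: [-3.141, -0.001, 3.127]
contact_force: [0.1, 0.4, -0.3]
grip_width: 13.4
finger_force: 30.0
time: 31.58
tool_pos: [630.9, 162.7, 223.2]
tcp_rot: [-3.142, -0.001, 3.127]
contact_force: [-1.4, 0.3, 1.4]
grip_width: 13.6
finger_force: 31.2
time: 31.75
tool_pos: [630.1, 162.7, 222.8]
tcp_rot: [3.142, -0.0, 3.127]
contact_force: [-1.0, 0.2, 3.2]
grip_width: 13.2
finger_force: 31.4
time: 31.92
tool_pos: [629.4, 162.7, 222.5]
tcp_rot: [3.141, 0.001, 3.127]
contact_force: [0.4, -0.9, 2.7]
grip_width: 13.6
finger_force: 31.4
```

```bash
python3 -m inch '[[0.0013,0,0.0006,0,0],[0.0013,0,0.0006,0,0]]'; python3 -m inch '[[0.0009,0,0.0004,0,0],[0.0009,0,0.0004,0,0]]'; python3 -m inch '[[0.0009,0,0.0004,0,0],[0.0009,0,0.0004,0,0]]'
```

```text
time: 32.08
tool_pos: [628.8, 162.7, 222.6]
tcp_rot: [3.141, 0.004, 3.127]
contact_force: [3.8, 0.0, 4.7]
grip_width: 13.1
finger_force: 31.0
time: 32.25
tool_pos: [628.4, 162.6, 222.6]
tcp_rot: [3.141, 0.006, 3.127]
contact_force: [6.4, -0.5, 4.9]
grip_width: 13.5
finger_force: 30.8
time: 32.42
tool_pos: [627.9, 162.6, 222.6]
tcp_rot: [3.141, 0.008, 3.127]
contact_force: [8.1, 0.0, 6.4]
grip_width: 13.5
finger_force: 30.6
```

```bash
python3 -m inch '[[-0.0005,0,-0.0005,0,0.25],[-0.0005,0,-0.0005,0,0.25],[-0.0005,0,-0.0005,0,0.25],[0,0,-0.01,0,0.25],[0,0,-0.03,0,0.4],[0,0,-0.06,0,0.5],[0,0,-0.1,0,0.6],[0,0,-0.11,0,0.6]]'; python3 -m inch '[[0.05,-0.1,-0.03,0,0.6],[0.05,-0.1,-0.03,0,0.6],[0.05,-0.1,-0.03,0,0.6],[0.05,-0.1,-0.03,0,0.6],[0.05,-0.1,-0.03,0,0.6]]'
python3 - <<'E'
from h import *
c=capture('wrist');save(c,'w16');t=capture('top')
a=c['color'][170:270,90:490,::-1];b=t['color'][130:200,190:390,::-1]
cv2.imwrite('pics/fin.png',np.vstack([cv2.resize(a,(800,200),interpolation=cv2.INTER_CUBIC),cv2.resize(b,(800,280),interpolation=cv2.INTER_CUBIC)]))
np.set_printoptions(precision=1,suppress=True)
for k,zc in (('n',0),('w',0)):
    org,yaw,th,L=RK[k];M=Ro.from_euler('zyx',[yaw,-np.pi/6,0]).as_matrix()
    hsv=cv2.cvtColor(t['color'],cv2.COLOR_RGB2HSV);m=cv2.inRange(hsv,(105,130,40),(128,255,255))
    for ch in (46,-46):
        P=[]
        for v,u in zip(*np.nonzero(m)):
            o,d=ray(t,(u,v));a=M.T@(o-org);b=M.T@d;p=a+b*(2*th-a[2])/b[2]
            if abs(p[1]-ch)<15 and 10<p[0]<110: P.append(p)
        P=np.array(P);print(k,ch,len(P),P.mean(0) if len(P) else '',P.min(0) if len(P) else '',P.max(0) if len(P) else '')
E
```

```text
time: 33.08
tool_pos: [626.8, 163.0, 337.5]
tcp_rot: [3.14, 0.008, 3.127]
contact_force: [1.3, -0.7, 1.2]
grip_width: 45.2
finger_force: 0.0
time: 33.5
tool_pos: [574.2, 62.2, 362.0]
tcp_rot: [3.141, 0.001, 3.124]
contact_force: [0.8, 1.1, 0.4]
grip_width: 55.0
finger_force: 0.0
n 46 18 [52.2 49.6 14. ] [44.7 47.3 14. ] [59.1 52.5 14. ]
n -46 0   
w 46 52 [70.2 47.3 20. ] [61.7 38.5 20. ] [78.6 55.9 20. ]
w -46 46 [ 70.8 -45.3  20. ] [ 63.2 -52.8  20. ] [ 78.6 -37.8  20. ]
```

View pics/fin.png

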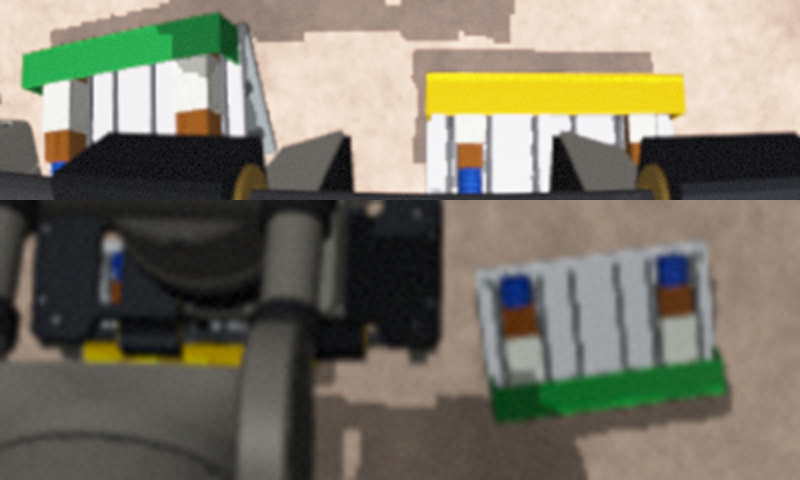

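```bash
python3 -m inch '[[0.12,-0.16,-0.02,0,0.6],[0.12,-0.16,-0.02,0,0.6],[0.12,-0.16,-0.02,0,0.6],[0.12,-0.16,-0.02,0,0.6],[0.12,-0.16,-0.02,0,0.6],[0.12,-0.16,-0.02,0,0.6],[0.12,-0.16,-0.02,0,0.6]]'
python3 - <<'E'
from h import *
np.set_printoptions(precision=1,suppress=True)
t=capture('top');save(t,'t9')
hsv=cv2.cvtColor(t['color'],cv2.COLOR_RGB2HSV);m=cv2.inRange(hsv,(105,130,40),(128,255,255))
for k in 'nw':
    org,yaw,th,L=RK[k];M=Ro.from_euler('zyx',[yaw,-np.pi/6,0]).as_matrix()
    for ch in (46,-46):
        P=[]
        for v,u in zip(*np.nonzero(m)):
            o,d=ray(t,(u,v));a=M.T@(o-org);b=M.T@d;p=a+b*(2*th-a[2])/b[2]
            if abs(p[1]-ch)<15 and 10<p[0]<110: P.append(p)
        P=np.array(P);print(k,ch,len(P),P.mean(0) if len(P) else '',P.min(0) if len(P) else '',P.max(0) if len(P) else '')
E
```

```text
time: 34.18
tool_pos: [452.4, -95.1, 380.9]
tcp_rot: [3.141, 0.0, 3.125]
contact_force: [-0.4, 0.2, -0.2]
grip_width: 54.9
finger_force: 0.0
n 46 31 [51.9 47.4 14. ] [44.7 42.7 14. ] [59.2 52.5 14. ]
n -46 31 [ 51.2 -44.   14. ] [ 43.5 -48.7  14. ] [ 58. -39.  14.]
w 46 0   
w -46 46 [ 70.8 -45.3  20. ] [ 63.2 -52.8  20. ] [ 78.6 -37.8  20. ]
```

All four are seated, with the cap positions matching in each rack, so I'm handing in.

```bash
python3 -c "
from plant import *
print(close_job())"
```

```text
the job is handed in; nothing more can be done
None
```

I handed the job in at about 34 s: the two thin vials are in the yellow-hooded rack and the two thick ones in the green-hooded rack (outer channels of each), lying flat with caps up and feet at the toe walls; on the first thick vial a slide caught on the hood edge at about 25 N, so I backed off and re-laid it, and every later slide stopped at about 10 N or less.

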